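# Fold the cookbook stand flat and bolt it down

## Robot

A 6-joint arm with a two-finger parallel gripper is mounted at the origin on a cart in front of the work surface, level with it; the furniture and walls round the work are solid. World frame = base frame: x ahead of the robot, y to its left, z up, the work surface at z = 0. Lengths are in mm, angles in rad, forces in N, time in s.
With the tool pointing down it reaches from about 350 to 875 mm from the base axis. Payload 4.2 kg.
Tool frame: the origin (TCP) lies at the very end of the fingers, on their centre line; the grasp point (between the pads) lies 19 mm behind it; z points along the fingers, y is the line along which they close (so a half turn about z gives the same grasp; the last joint's range is limited). The gripper opens to 85 mm and grips with 20 to 120 N. Pads are 22 mm wide; open, the fingers measure 114 mm over their backs; the gripper's body (76 mm by 85 mm) begins 54 mm behind the grasp point. The pads swing forward as they close: fully open they stand 13 mm farther back than shut.
Start: joints at [-1.015, 0.385, 0.008, 0, -1.194, -0.259], TCP at [182.804, -597.647, 231.312] pointing down, gripper open.
Joint ranges: [-3.14, 3.14], [-1.21, 2.06], [-1.07, 1.41], [-3.16, 2.05], [-2.99, -0.16], [-3.1, 3.1]. Speed limits (rad/s): [2.79, 2.79, 3.14, 3.14, 3.14, 3.14].

## Interface

Orientations are given as a unit quaternion [x, y, z, w].
In Python, from bench import arm, optics gives the robot as it stands. The module is installed in compiled form; this text tells all that it offers.
- The arm moves only by the tool step_arm, never from a script. Its argument "motion" is a list of rows, each an object with "dr": the turn, a rotation vector about the tool's x, y, z in units of 8 degrees (1.0 is 8 degrees), a list of three; "slide": the shift along the tool's x, y, z in mm, a list of three; "jaw": the finger opening in mm, from 0 to 85.4. A call has exactly 8 rows; each row is the pose to reach, as a shift and turn from the pose commanded when the call began, along the tool's axes at that moment; what a row does not reach only later rows make up. A row lasts 1/8 s, in which the tool goes at most 62.5 mm and 10.7 degrees, less where a joint would pass 70% of its speed; a pose out of reach is approached as far as the arm can. A call with a gripper value outside its range is refused whole. The fingers move at their own pace and stop on an object; the grip force is fixed at half the most. Time passes only in rows, so rows that repeat a pose let the fingers close, or fill a call up. It gives the time, the measured TCP pose, the force, the opening and the grip force at its end, in the units of the state.
- arm.read_state(): the state, without advancing time (a new reading comes with each control period).
- optics.get_image(name): name is "scene" or "top"; returns the picture (384x512x3 uint8, blue, green, red); there is no depth.
- optics.camera_info(name): a dict with "camera_matrix" (3x3 intrinsics, pixels), "view" (4x4, takes a point from world to camera coordinates). Camera axes: x right, y up, looking along -z (the intrinsics and any distortion apply to the point x, -y, -z); pixel columns grow to the right and rows downward; lengths in mm; the calibration is good to about 2 mm. A picture is of the moment at which its call begins. camera_info takes no time and is no camera call.
- arm.job_done(): hands the job in; it is judged then, once.
The state is a dict: "clock": time; "joints": joint angles; "joint_vel": joint speeds; "joint_efforts": joint torques, N m; "position": TCP position; "ee_rot": TCP orientation; "contact_force": force on the tool from outside, world axes, zero at the start; "wrist_torque": the same for the moment, N m; "gripper_width": finger opening in mm; "grasp_force": force on a finger pad.
Only numpy, scipy, OpenCV 4.12 (cv2) and the standard library are available. Lean on these libraries where they do the work, as an engineer would, in place of code of your own. Each camera call takes 0.05 s, during which the arm holds its last target. There are 200 camera calls.

## Task

The cookbook stand is to be put away: press its sprung board down until it lies level on its base and, keeping it down, slide the bolt fully home under the brass keeper so that the board stays flat when you let go. The stand is light, so never push on it with more than 25 newtons, and do not knock over or push aside the things standing round it.

Things in the scene. Friction and masses are not known exactly. Their poses are not given: they have to be found in the camera images.
- stand: cookbook stand, fixed: dark wooden frame 206 x 196 mm on screw feet. Origin: on the worktop under the frame's centre. x from the hinge side to the board's free side, y along the hinge to the keeper, z up. The hinge axis runs along y at x = -88 mm, z = 46 mm. The feet are not always screwed in alike: frame, hinge, board and keeper together may be up to 10 mm lower or higher than stated.
- board (a joint): angle of the pale wooden board (186 x 180 x 12 mm) above level, rad: 0 = level on its hard stop, top face 52 mm above the worktop (give or take the feet); 0.42 = fully raised, where its spring holds it, free edge (away from the hinge) up. At the bolt, 150 mm from the hinge, about 4 N starts it down and 7 to 10 N straight down holds it level (board weight varies).
- bolt (a joint): travel of the flat steel bolt on the board, 150 mm from the hinge, along the stand's +y, m: 0 = drawn back, 0.028 = fully home (end stop). Moves with 1 to 3 N, stays where left. 25 mm wide (x), 100 mm long; top 15 mm above the hinge axis, square to the board. Black thumb knob, 14 (x) x 12 (y) x 18 mm high, on it at stand y = 30 mm + travel; bolt from 42 mm behind to 58 mm ahead of it.
- keeper (a point): point on the worktop straight under the middle of the brass keeper, on the stand's +y side: an arch 44 mm wide (x), 14 mm deep (y), the underside of its lip 62.5 mm and its top 68.5 mm above this point (give or take the feet). The bolt's top is 1.5 mm under the lip when the board is level; the bolt goes in only then, and once home it holds the board with that play.
- mug: white mug, 95 mm high, bystander. Origin: centre of its underside.
- honey: honey jar, 102 mm high, bystander. Origin: centre of its underside.
- pepper: small pepper mill, 90 mm high, bystander. Origin: centre of its underside.
- spice_jar: spice jar with a dark lid, 96 mm high, bystander. Origin: centre of its underside.

How it is judged (in metres and radians):
On the way, in this order (a step that is already met when the one before it is completed fails the run):
1. the board is pressed level while the bolt is still drawn back (value of joint board below 0.015 rad and value of joint bolt below 0.012 m), for 0.1 s.
2. the bolt is fully home with the board level (value of joint board below 0.03 rad and value of joint bolt above 0.024 m), for 0.2 s.
At the end, for the whole second after the job is handed in: the board lies level (within 0.03 rad) and stays so on its own, held by the bolt, which is home to within 4 mm of its 28 mm travel (all of step 2); the robot touches nothing.
It fails at once if the robot pushed on the stand with more than 25 N (contact force between any of the fingers, the arm and stand above 25 N).
It fails at once if a bystander was shifted by more than 20 mm or tipped (distance of any of mug, honey, pepper, spice_jar from where it was at the start of the episode above 0.02 m or angle between any of mug, honey, pepper, spice_jar's own z axis and vertical above 0.3 rad).
It also fails if it takes over 54 s, if anything falls off the work surface, if the arm or the gripper's body presses on something with over 40 N, if the wrist force passes 120 N, or if a joint passes its speed limit or range.

## Working session

There is one attempt and no reset: what is moved stays moved. The work goes in short steps, Python scripts to look and compute and a tool call to move; the robot and the scene stay as the last step left them, time stands still between calls to the robot, and variables do not carry over. Pictures are saved under pics/ and viewed, at most 10 in all, crops included, and the job is handed in when it is done.

Besides the shell and the picture viewer there is one more tool, called by a JSON object that holds its "api" and its "payload". step_arm: Moves the arm, as the interface text tells. Its arguments: {"type":"object","properties":{"motion":{"type":"array","items":{"type":"object","properties":{"dr":{"type":"array","items":{"type":"number"}},"slide":{"type":"array","items":{"type":"number"}},"jaw":{"type":"number"}}}}},"required":["motion"]}

```bash
mkdir -p pics
python3 - <<'E'
from bench import arm, optics
import cv2
for n in("scene","top"):
    cv2.imwrite(f"pics/{n}0.png",optics.get_image(n)); i=optics.camera_info(n); print(n,i)
s=arm.read_state(); print(s)
E
```

```text
scene {'camera_matrix': array([[371.81583861,   0.        , 255.77181753],
       [  0.        , 371.81583861, 188.92789349],
       [  0.        ,   0.        ,   1.        ]]), 'view': array([[-8.42615438e-01, -5.38512231e-01,  1.94940222e-03,
         5.50479216e+02],
       [ 2.84213044e-01, -4.41630405e-01,  8.50990911e-01,
        -1.92474288e+02],
       [-4.57408099e-01,  7.17612125e-01,  5.25176797e-01,
        -9.10230832e+02],
       [ 0.00000000e+00,  0.00000000e+00,  0.00000000e+00,
         1.00000000e+00]])}
top {'camera_matrix': array([[445.66293037,   0.        , 256.65096792],
       [  0.        , 445.66293037, 185.49589268],
       [  0.        ,   0.        ,   1.        ]]), 'view': array([[ 2.44619328e-02, -9.99689142e-01, -4.82012257e-03,
         8.69587600e+01],
       [ 9.75997689e-01,  2.28379466e-02,  2.16580099e-01,
        -6.16067709e+02],
       [-2.16402692e-01, -1.00023963e-02,  9.76252952e-01,
        -1.51679621e+03],
       [ 0.00000000e+00,  0.00000000e+00,  0.00000000e+00,
         1.00000000e+00]])}
{'clock': 0.1, 'joints': array([-1.01541350e+00,  3.85495608e-01,  6.78042748e-03, -4.20712400e-04,
       -1.19399647e+00, -2.58617215e-01]), 'joint_vel': array([ 2.36484200e-05, -1.41969519e-03,  1.45311935e-03,  1.57327276e-03,
       -2.20158210e-04, -9.97250889e-04]), 'joint_efforts': array([-1.08244181e-03, -3.93319952e+01,  1.88928866e+01,  4.19796199e+00,
       -2.57013860e-03,  6.53332791e-06]), 'position': array([ 182.64459186, -597.18400112,  230.33048063]), 'ee_rot': array([-1.47762099e-01,  9.89022450e-01,  9.56831284e-04, -1.99542910e-04]), 'contact_force': array([-0.04823133, -0.40270538, -1.13149404]), 'wrist_torque': array([-0.02596589,  0.00693041, -0.02079288]), 'grasp_force': 0.0, 'gripper_width': 85.45639722735682}
```

View pics/scene0.png

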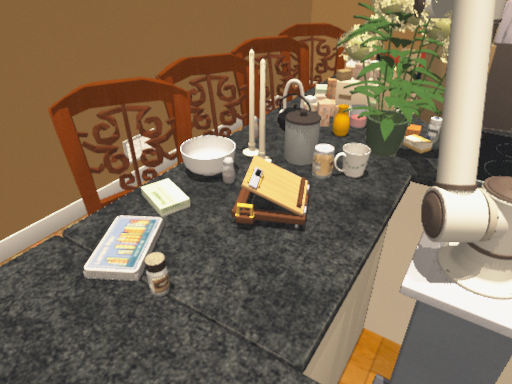

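View pics/top0.png

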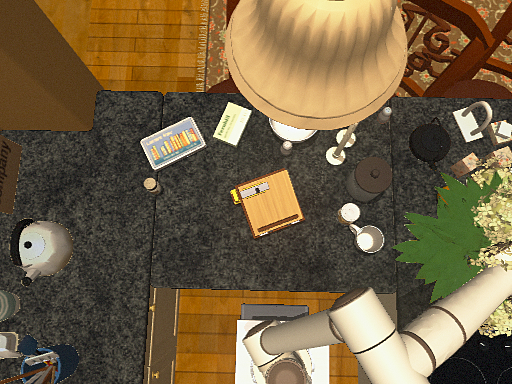

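Run:
```python
import cv2, numpy as np
a=cv2.imread("pics/scene0.png")[145:240,215:335]; b=cv2.imread("pics/top0.png")[160:245,220:320]
f=lambda x,k:cv2.resize(x,None,fx=k,fy=k,interpolation=cv2.INTER_CUBIC)
cv2.imwrite("pics/ca.png",f(a,6)); cv2.imwrite("pics/cb.png",f(b,7))
```

```text
(no output)
```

View pics/ca.png

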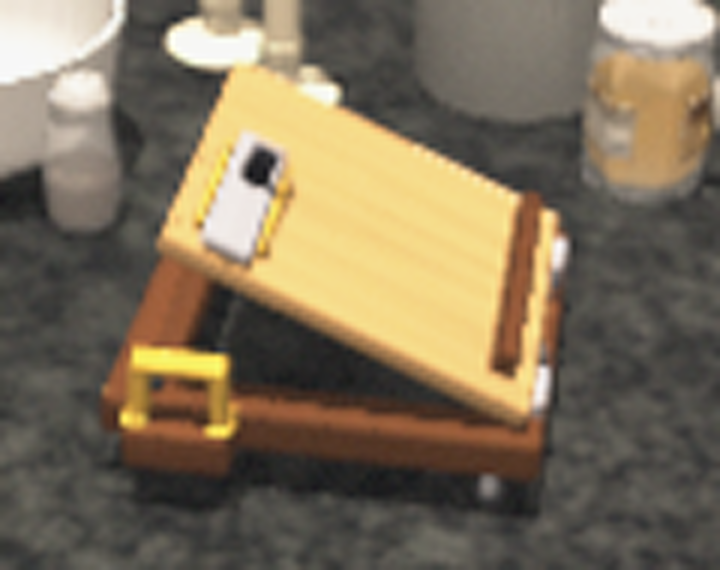

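View pics/cb.png

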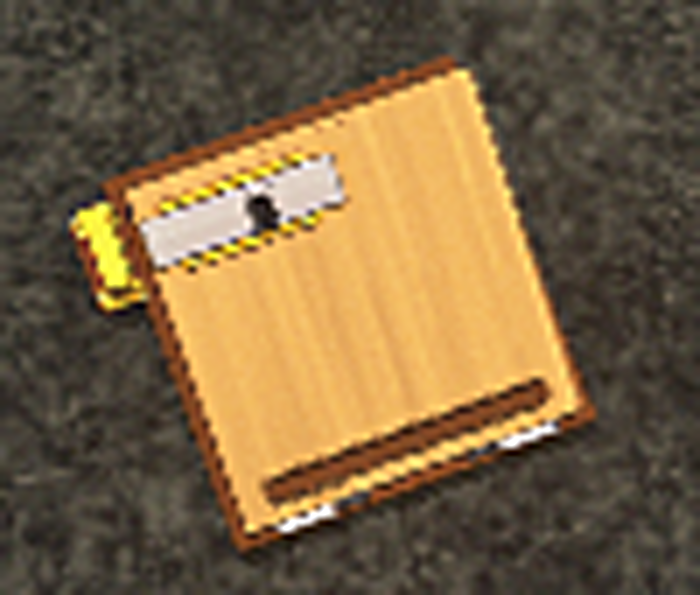

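The scene view shows the raised board with the bolt and black knob at about (258,172) and the brass keeper at (245,208). In the top view the hinge side faces the robot, the knob is at (257,190) and the keeper at (234,194). The tool's closing axis is already nearly along the stand's y. Next I triangulate the matched features.

```bash
cat > h.py <<'E'
import numpy as np, cv2
from bench import arm, optics
C={n:optics.camera_info(n) for n in("scene","top")}
def P(n):
    return C[n]["camera_matrix"]@np.diag([1,-1,-1])@C[n]["view"][:3]
def tri(s,t):
    X=cv2.triangulatePoints(P("scene"),P("top"),np.array(s,float).reshape(2,1),np.array(t,float).reshape(2,1))[:,0]
    X=X[:3]/X[3]
    e=[np.linalg.norm((lambda q:q[:2]/q[2])(P(n)@np.r_[X,1])-p) for n,p in(("scene",s),("top",t))]
    return X,np.round(e,2)
def ray(n,p,z):
    A=P(n); M=A[:,:3]; c=-np.linalg.inv(M)@A[:,3]; d=np.linalg.inv(M)@np.r_[p,1]
    return c+d*(z-c[2])/d[2]
E
python3 - <<'E'
from h import *
S=lambda u,v:((u+.5)/6-.5+215,(v+.5)/6-.5+145)
T=lambda u,v:((u+.5)/7-.5+220,(v+.5)/7-.5+160)
np.set_printoptions(precision=1,suppress=True)
pts=dict(free_my=(S(238,66),T(465,68)),free_py=(S(163,240),T(123,197)),hin_py=(S(525,415),T(245,530)),hin_my=(S(558,212),T(585,405)),
 knobtop=(S(262,150),T(262,200)),bolt_my_hi=(S(243,132),T(330,155)),bolt_py_lo=(S(245,262),T(160,270)),bolt_py_hi=(S(205,240),T(143,228)),keeper=(S(180,358),T(100,238)))
R={k:tri(*v) for k,v in pts.items()}
for k,(X,e) in R.items(): print(k,X,e)
b=cv2.imread("pics/top0.png"); a=cv2.imread("pics/scene0.png")
for im,(x0,x1,y0,y1) in((a,(245,275,163,185)),(b,(250,265,182,200))):
    c=im[y0:y1,x0:x1].max(2); ys,xs=np.nonzero(c<80); print(np.c_[xs+x0,ys+y0].T)
for z in (56.5,68.5,78): print(ray("scene",S(180,358),z),ray("top",T(100,238),z))
E
```

```text
free_my [659.5   1.1 127.3] [0.3 0.2]
free_py [590.9 167.4 129.3] [0. 0.]
hin_py [438.  104.7  55.3] [0.1 0. ]
hin_my [504.3 -64.9  57.2] [0.2 0.1]
knobtop [585.7  98.6 145.5] [1.  0.6]
bolt_my_hi [613.5  66.9 131.9] [0.1 0.1]
bolt_py_lo [557.9 149.1 119. ] [0.5 0.3]
bolt_py_hi [575.6 157.1 129.1] [0.1 0. ]
keeper [578.3 179.9  78.7] [1.3 0.7]
[[245 246 247 258 259 257 258 259 260 245 256 257 258 259 260 245 256 257
  258 259 256 257 258 259 257 258 259]
 [163 163 163 170 170 171 171 171 171 172 172 172 172 172 172 173 173 173
  173 173 174 174 174 174 175 175 175]]
[[254 251 256 257 256 257 258 256 257 258 259 257 258 257 258 259 256 253]
 [186 187 188 188 189 189 189 190 190 190 190 191 191 192 192 192 193 194]]
[593.4 152.2  56.5] [584.9 182.4  56.5]
[583.3 166.9  68.5] [582.5 181.6  68.5]
[575.3 178.4  78. ] [580.6 181.   78. ]
```

Run:
```python
from h import *
np.set_printoptions(precision=0,suppress=True)
for p in ((395,250),(430,300),(460,280),(400,185),(375,160)):
    print(p,*[ray("top",p,z) for z in(0,150,300,450)])
for q in ((182,-597,230),(183,-350,230),(183,-350,350),(400,-150,230),(595,77,180)):
    for n in C:
        h=P(n)@np.r_[q,1]; print(q,n,h[:2]/h[2])
for p in((315,40),(300,60)): print('plant side',p)
for p in((375,120),(350,40),(445,95)): print(p,*[ray("scene",p,z) for z in(50,150,250,350)])
```

```text
(395, 250) [ 403. -400.    0.] [ 391. -355.  150.] [ 379. -310.  300.] [ 366. -265.  450.]
(430, 300) [ 232. -515.    0.] [ 236. -459.  150.] [ 239. -403.  300.] [ 243. -348.  450.]
(460, 280) [ 303. -625.    0.] [ 300. -559.  150.] [ 297. -493.  300.] [ 294. -427.  450.]
(400, 185) [ 643. -429.    0.] [ 609. -381.  150.] [ 574. -333.  300.] [ 539. -285.  450.]
(375, 160) [ 737. -339.    0.] [ 694. -300.  150.] [ 651. -260.  300.] [ 607. -221.  450.]
(182, -597, 230) scene [461.  98.]
(182, -597, 230) top [488. 321.]
(183, -350, 230) scene [449. 120.]
(183, -350, 230) top [404. 318.]
(183, -350, 350) scene [461.  80.]
(183, -350, 350) top [418. 322.]
(400, -150, 230) scene [357. 126.]
(400, -150, 230) top [336. 244.]
(595, 77, 180) scene [259. 154.]
(595, 77, 180) top [264. 184.]
plant side (315, 40)
plant side (300, 60)
(375, 120) [ 489. -701.   50.] [ 423. -436.  150.] [ 358. -171.  250.] [292.  94. 350.]
(350, 40) [ 1252. -2449.    50.] [ 1057. -1888.   150.] [  863. -1327.   250.] [ 668. -766.  350.]
(445, 95) [  294. -1243.    50.] [ 262. -886.  150.] [ 229. -530.  250.] [ 197. -173.  350.]
```

{"api": "step_arm", "payload": {"motion": [{"dr": [0,0,0],"slide": [-2,61,0],"jaw": 0},{"dr": [0,0,0],"slide": [-3,122,0],"jaw": 0},{"dr": [0,0,0],"slide": [-24,173,0],"jaw": 0},{"dr": [0,0,0],"slide": [-45,225,0],"jaw": 0},{"dr": [0,0,0],"slide": [-92,252,0],"jaw": 0},{"dr": [0,0,0],"slide": [-138,280,0],"jaw": 0},{"dr": [0,0,0],"slide": [-185,307,0],"jaw": 0},{"dr": [0,0,0],"slide": [-185,307,0],"jaw": 0}]}}

```text
clock: 1.1
position: [271.8, -247.7, 231.4]
ee_rot: [-0.151, 0.988, 0.0, 0.0]
contact_force: [0.6, -0.5, 0.2]
gripper_width: 0.1
grasp_force: 0.0
```

{"api": "step_arm", "payload": {"motion": [{"dr": [0,0,-0.2],"slide": [-43,29,0],"jaw": 0},{"dr": [0,0,-0.4],"slide": [-86,58,0],"jaw": 0},{"dr": [0,0,-0.67],"slide": [-129,87,0],"jaw": 0},{"dr": [0,0,-0.67],"slide": [-175,117,0],"jaw": 0},{"dr": [0,0,-0.67],"slide": [-228,140,0],"jaw": 0},{"dr": [0,0,-0.67],"slide": [-284,165,0],"jaw": 0},{"dr": [0,0,-0.67],"slide": [-340,190,0],"jaw": 0},{"dr": [0,0,-0.67],"slide": [-396,213,0],"jaw": 0}]}}

```text
clock: 2.1
position: [587.5, 69.7, 230.7]
ee_rot: [-0.193, 0.981, -0.0, -0.001]
contact_force: [0.8, -0.5, -0.1]
gripper_width: -0.2
grasp_force: 0.0
```

```bash
cat > st.py <<'E'
from h import *
from scipy.spatial.transform import Rotation as Ro
def st():
    s=arm.read_state(); p=s["position"]; R=Ro.from_quat(s["ee_rot"]).as_matrix()
    c=np.array([557.5,55.9]); y=.39; ux=np.array([np.cos(y),np.sin(y)]); uy=np.array([-ux[1],ux[0]])
    d=p[:2]-c; f=s["contact_force"]
    print("clk",round(s["clock"],2),"stand xyz",np.round([d@ux,d@uy,p[2]],1),"F stand",np.round([f[:2]@ux,f[:2]@uy,f[2]],1),"toolx yaw vs -ux",round(float(np.arctan2(*(-R[1::-1,0]))-y),4),"tilt",np.round(R[2],3))
if __name__=="__main__": st()
E
python3 st.py
```

```text
clk 2.1 stand xyz [ 33.    1.4 230.7] F stand [ 0.5 -0.7 -0.1] toolx yaw vs -ux -0.0007 tilt [ 0.001  0.    -1.   ]
```

{"api": "step_arm", "payload": {"motion": [{"dr": [0,0,0],"slide": [-5,2,20],"jaw": 0},{"dr": [0,0,0],"slide": [-10,3.5,50],"jaw": 0},{"dr": [0,0,0],"slide": [-10,3.5,75],"jaw": 0},{"dr": [0,0,0],"slide": [-10,3.5,80],"jaw": 0},{"dr": [0,0,0],"slide": [-10,3.5,80],"jaw": 0},{"dr": [0,0,0],"slide": [-10,3.5,80],"jaw": 0},{"dr": [0,0,0],"slide": [-10,3.5,80],"jaw": 0},{"dr": [0,0,0],"slide": [-10,3.5,80],"jaw": 0}]}}

```text
clock: 3.1
position: [594.4, 76.7, 152.0]
ee_rot: [-0.194, 0.981, 0.0, 0.001]
contact_force: [-0.4, 0.0, -0.0]
gripper_width: -0.4
grasp_force: 0.0
```

Run:
```python
from st import *
st()
a=optics.get_image("scene")[120:225,215:335]
cv2.imwrite("pics/s3.png",cv2.resize(a,None,fx=5,fy=5,interpolation=cv2.INTER_CUBIC))
```

```text
clk 3.1 stand xyz [ 42.    5.2 152. ] F stand [-0.3  0.1 -0. ] toolx yaw vs -ux 0.0005 tilt [-0.001 -0.    -1.   ]
```

View pics/s3.png

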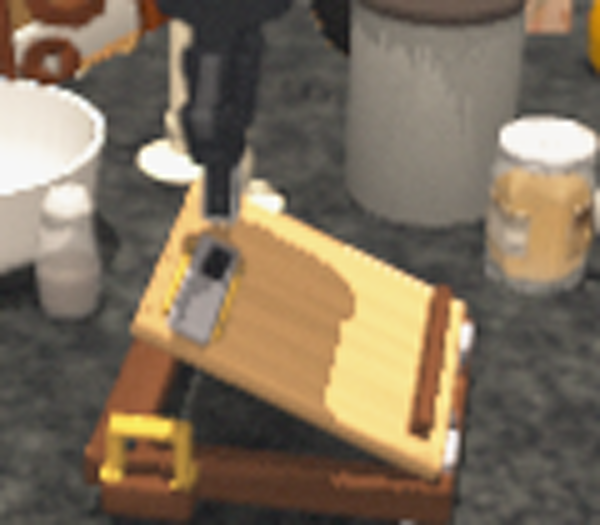

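Run:
```python
from st import *
c=np.array([557.5,55.9]); t=.39; ux=np.array([np.cos(t),np.sin(t)]); uy=np.array([-ux[1],ux[0]])
def pr(x,y,z):
    q=np.r_[c+x*ux+y*uy,z,1]
    for n,(x0,y0) in(("scene",(215,120)),("top",(220,160))):
        h=P(n)@q; h=h[:2]/h[2]; print(n,((h+.5-[x0,y0])*(5 if n=="scene" else 7)).round(),end=" ")
    print()
print("tip now"); [pr(42+a,5.2+b,152) for a in(-11,11) for b in(-14.3,14.3)]
B=lambda r,y,h:(-88+r*.913-h*.408,y,46+4.5+r*.408+h*.913)
print("bolt rear/front");[pr(*B(r,y,15)) for y in(-12,88) for r in(137.5,162.5)]
print("knob base, top");[pr(*B(150,30,h)) for h in(15,33)]
print("knob rear base, rear top");[pr(*B(150,24,h)) for h in(15,33)]
```

```text
tip now
scene [245. 210.] top [346. 195.] 
scene [237. 233.] top [291. 216.] 
scene [207. 206.] top [330. 153.] 
scene [198. 230.] top [274. 174.] 
bolt rear/front
scene [244. 256.] top [350. 206.] 
scene [206. 237.] top [334. 159.] 
scene [214. 345.] top [159. 278.] 
scene [172. 325.] top [142. 231.] 
knob base, top
scene [212. 282.] top [262. 213.] 
scene [226. 257.] top [267. 220.] 
knob rear base, rear top
scene [214. 277.] top [273. 208.] 
scene [227. 252.] top [279. 215.]
```

{"api": "step_arm", "payload": {"motion": [{"dr": [0,0,0],"slide": [0,0,8],"jaw": 0},{"dr": [0,0,0],"slide": [0,0,14],"jaw": 0},{"dr": [0,0,0],"slide": [-1,0,19],"jaw": 0},{"dr": [0,0,0],"slide": [-1,0,22],"jaw": 0},{"dr": [0,0,0],"slide": [-3,0,26],"jaw": 0},{"dr": [0,0,0],"slide": [-5,0,31],"jaw": 0},{"dr": [0,0,0],"slide": [-8,0,36],"jaw": 0},{"dr": [0,0,0],"slide": [-8,0,36],"jaw": 0}]}}

```text
clock: 4.15
position: [602.2, 79.8, 115.4]
ee_rot: [-0.194, 0.981, -0.0, 0.0]
contact_force: [-0.4, 0.8, 5.6]
gripper_width: 0.0
grasp_force: 2.4
```

```bash
python3 st.py
```

```text
clk 4.15 stand xyz [ 50.4   5.1 115.4] F stand [-0.1  0.9  5.6] toolx yaw vs -ux 0.0006 tilt [-0.001 -0.    -1.   ]
```

{"api": "step_arm", "payload": {"motion": [{"dr": [0,0,0],"slide": [-2,0,6],"jaw": 0},{"dr": [0,0,0],"slide": [-4,0,12],"jaw": 0},{"dr": [0,0,0],"slide": [-6,0,18],"jaw": 0},{"dr": [0,0,0],"slide": [-7.5,0,24],"jaw": 0},{"dr": [0,0,0],"slide": [-9,0,30],"jaw": 0},{"dr": [0,0,0],"slide": [-10,0,34],"jaw": 0},{"dr": [0,0,0],"slide": [-10.5,0,37],"jaw": 0},{"dr": [0,0,0],"slide": [-10.5,0,37],"jaw": 0}]}}

```text
clock: 5.15
position: [612.1, 83.7, 79.3]
ee_rot: [-0.194, 0.981, -0.0, 0.001]
contact_force: [-1.7, -0.0, 8.8]
gripper_width: 0.1
grasp_force: 3.8
```

Run:
```python
from st import *
st()
for n,(x0,x1,y0,y1) in dict(scene=(215,335,130,235),top=(220,320,160,245)).items():
    cv2.imwrite(f"pics/{n}5.png",optics.get_image(n)[y0:y1,x0:x1])
```

```text
clk 5.15 stand xyz [61.1  5.  79.3] F stand [-1.6  0.6  8.8] toolx yaw vs -ux 0.0008 tilt [-0.002 -0.001 -1.   ]
```

{"api": "step_arm", "payload": {"motion": [{"dr": [0,0,0],"slide": [0,0,1],"jaw": 0},{"dr": [0,0,0],"slide": [0,0,2],"jaw": 0},{"dr": [0,0,0],"slide": [-0.5,0,3],"jaw": 0},{"dr": [0,0,0],"slide": [-0.5,0,4],"jaw": 0},{"dr": [0,0,0],"slide": [-0.5,0,5],"jaw": 0},{"dr": [0,0,0],"slide": [-0.5,0,6],"jaw": 0},{"dr": [0,0,0],"slide": [-0.5,0,6],"jaw": 0},{"dr": [0,0,0],"slide": [-0.5,0,6],"jaw": 0}]}}

```text
clock: 6.25
position: [612.8, 84.0, 73.8]
ee_rot: [-0.194, 0.981, -0.0, 0.001]
contact_force: [-1.2, 1.3, 7.1]
gripper_width: 0.1
grasp_force: 4.0
```

```bash
python3 st.py
```

```text
clk 6.25 stand xyz [61.9  5.  73.8] F stand [-0.6  1.7  7.1] toolx yaw vs -ux 0.0009 tilt [-0.003 -0.001 -1.   ]
```

Still on the spring, so I keep creeping.

{"api": "step_arm", "payload": {"motion": [{"dr": [0,0,0],"slide": [0,0,0.5],"jaw": 0},{"dr": [0,0,0],"slide": [0,0,1],"jaw": 0},{"dr": [0,0,0],"slide": [0,0,1.5],"jaw": 0},{"dr": [0,0,0],"slide": [0,0,2],"jaw": 0},{"dr": [0,0,0],"slide": [0,0,2.5],"jaw": 0},{"dr": [0,0,0],"slide": [0,0,3],"jaw": 0},{"dr": [0,0,0],"slide": [0,0,3],"jaw": 0},{"dr": [0,0,0],"slide": [0,0,3],"jaw": 0}]}}

```text
clock: 7.25
position: [613.1, 84.2, 71.0]
ee_rot: [-0.194, 0.981, 0.0, 0.002]
contact_force: [-0.8, 0.4, 9.1]
gripper_width: 0.2
grasp_force: 4.2
```

```bash
python3 st.py
```

```text
clk 7.25 stand xyz [62.2  5.  71. ] F stand [-0.6  0.7  9.1] toolx yaw vs -ux 0.001 tilt [-0.004 -0.001 -1.   ]
```

{"api": "step_arm", "payload": {"motion": [{"dr": [0,0,0],"slide": [0,0,0.3],"jaw": 0},{"dr": [0,0,0],"slide": [0,0,0.6],"jaw": 0},{"dr": [0,0,0],"slide": [0,0,0.9],"jaw": 0},{"dr": [0,0,0],"slide": [0,0,1.2],"jaw": 0},{"dr": [0,0,0],"slide": [0,0,1.5],"jaw": 0},{"dr": [0,0,0],"slide": [0,0,1.5],"jaw": 0},{"dr": [0,0,0],"slide": [0,0,1.5],"jaw": 0},{"dr": [0,0,0],"slide": [0,0,1.5],"jaw": 0}]}}

```text
clock: 8.25
position: [613.3, 84.2, 69.6]
ee_rot: [-0.194, 0.981, 0.0, 0.002]
contact_force: [-0.7, 1.2, 7.9]
gripper_width: -0.5
grasp_force: 4.4
```

Run:
```python
from st import *
st()
a=optics.get_image("scene")[130:235,215:335]
cv2.imwrite("pics/s8.png",cv2.resize(a,None,fx=5,fy=5,interpolation=cv2.INTER_CUBIC))
```

```text
clk 8.25 stand xyz [62.3  5.  69.6] F stand [-0.2  1.4  7.9] toolx yaw vs -ux 0.0011 tilt [-0.004 -0.001 -1.   ]
```

View pics/s8.png

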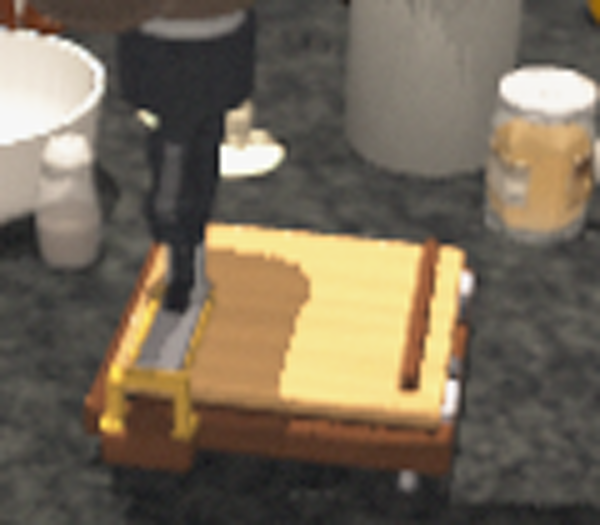

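The board is nearly level: the tip sits right behind the knob at crop (180,295), and the bolt's end is at the keeper at (150,370).

{"api": "step_arm", "payload": {"motion": [{"dr": [0,0,0],"slide": [0,0,0.3],"jaw": 0},{"dr": [0,0,0],"slide": [0,0,0.6],"jaw": 0},{"dr": [0,0,0],"slide": [0,0,0.9],"jaw": 0},{"dr": [0,0,0],"slide": [0,0,1.2],"jaw": 0},{"dr": [0,0,0],"slide": [0,0,1.5],"jaw": 0},{"dr": [0,0,0],"slide": [0,0,1.5],"jaw": 0},{"dr": [0,0,0],"slide": [0,0,1.5],"jaw": 0},{"dr": [0,0,0],"slide": [0,0,1.5],"jaw": 0}]}}

```text
clock: 9.3
position: [613.4, 84.3, 68.4]
ee_rot: [-0.194, 0.981, 0.0, 0.002]
contact_force: [-1.4, 1.5, 10.3]
gripper_width: -0.2
grasp_force: 5.0
```

```bash
python3 st.py
```

```text
clk 9.3 stand xyz [62.5  5.  68.4] F stand [-0.7  1.9 10.3] toolx yaw vs -ux 0.0012 tilt [-0.004 -0.001 -1.   ]
```

{"api": "step_arm", "payload": {"motion": [{"dr": [0,0,0],"slide": [0,0,0.2],"jaw": 0},{"dr": [0,0,0],"slide": [0,0,0.4],"jaw": 0},{"dr": [0,0,0],"slide": [0,0,0.6],"jaw": 0},{"dr": [0,0,0],"slide": [0,0,0.8],"jaw": 0},{"dr": [0,0,0],"slide": [0,0,0.8],"jaw": 0},{"dr": [0,0,0],"slide": [0,0,0.8],"jaw": 0},{"dr": [0,0,0],"slide": [0,0,0.8],"jaw": 0},{"dr": [0,0,0],"slide": [0,0,0.8],"jaw": 0}]}}

```text
clock: 10.3
position: [613.4, 84.3, 68.3]
ee_rot: [-0.194, 0.981, -0.0, 0.002]
contact_force: [-1.8, 0.7, 13.0]
gripper_width: 0.2
grasp_force: 6.4
```

```bash
python3 st.py
```

```text
clk 10.3 stand xyz [62.5  5.  68.3] F stand [-1.4  1.4 13. ] toolx yaw vs -ux 0.0015 tilt [-0.004 -0.001 -1.   ]
```

{"api": "step_arm", "payload": {"motion": [{"dr": [0,0,0],"slide": [0,1.5,0],"jaw": 0},{"dr": [0,0,0],"slide": [0,3,0],"jaw": 0},{"dr": [0,0,0],"slide": [0,4.5,0],"jaw": 0},{"dr": [0,0,0],"slide": [0,6,0],"jaw": 0},{"dr": [0,0,0],"slide": [0,7.5,0],"jaw": 0},{"dr": [0,0,0],"slide": [0,9,0],"jaw": 0},{"dr": [0,0,0],"slide": [0,10,0],"jaw": 0},{"dr": [0,0,0],"slide": [0,10,0],"jaw": 0}]}}

```text
clock: 11.3
position: [610.0, 92.9, 68.3]
ee_rot: [-0.194, 0.981, -0.0, 0.002]
contact_force: [-0.4, -1.8, 12.7]
gripper_width: 0.3
grasp_force: 6.1
```

```bash
python3 st.py
```

```text
clk 11.3 stand xyz [62.6 14.2 68.3] F stand [-1.  -1.5 12.7] toolx yaw vs -ux 0.0015 tilt [-0.005 -0.002 -1.   ]
```

{"api": "step_arm", "payload": {"motion": [{"dr": [0,0,0],"slide": [0,2,0],"jaw": 0},{"dr": [0,0,0],"slide": [0,4,0],"jaw": 0},{"dr": [0,0,0],"slide": [0,6,0],"jaw": 0},{"dr": [0,0,0],"slide": [0,8,0],"jaw": 0},{"dr": [0,0,0],"slide": [0,10,0],"jaw": 0},{"dr": [0,0,0],"slide": [0,12,0],"jaw": 0},{"dr": [0,0,0],"slide": [0,12,0],"jaw": 0},{"dr": [0,0,0],"slide": [0,12,0],"jaw": 0}]}}

```text
clock: 12.3
position: [605.4, 104.1, 68.3]
ee_rot: [-0.194, 0.981, -0.0, 0.002]
contact_force: [0.1, -1.6, 11.4]
gripper_width: -0.2
grasp_force: 6.2
```

Run:
```python
from st import *
st()
a=optics.get_image("scene")[130:235,215:335]
cv2.imwrite("pics/s13.png",cv2.resize(a,None,fx=5,fy=5,interpolation=cv2.INTER_CUBIC))
```

```text
clk 12.3 stand xyz [62.6 26.4 68.3] F stand [-0.5 -1.5 11.4] toolx yaw vs -ux 0.0015 tilt [-0.005 -0.002 -1.   ]
```

View pics/s13.png

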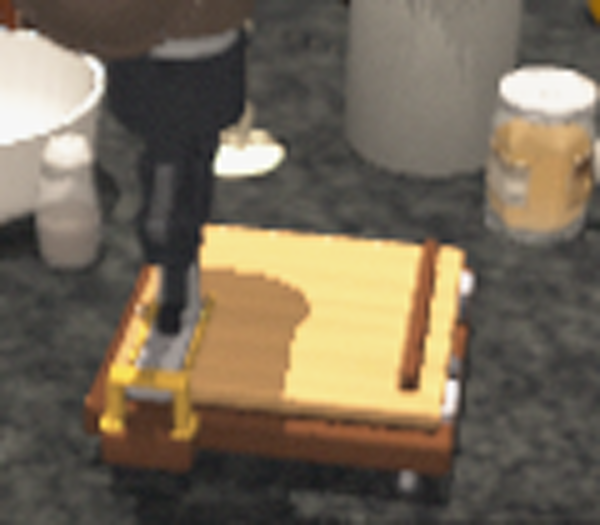

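The knob has moved toward the keeper at (170,320), and the bolt's end shows under the arch at (150,395). I push on in smaller amounts.

{"api": "step_arm", "payload": {"motion": [{"dr": [0,0,0],"slide": [0,1,0],"jaw": 0},{"dr": [0,0,0],"slide": [0,2,0],"jaw": 0},{"dr": [0,0,0],"slide": [0,3,0],"jaw": 0},{"dr": [0,0,0],"slide": [0,4,0],"jaw": 0},{"dr": [0,0,0],"slide": [0,5,0],"jaw": 0},{"dr": [0,0,0],"slide": [0,6,0],"jaw": 0},{"dr": [0,0,0],"slide": [0,6,0],"jaw": 0},{"dr": [0,0,0],"slide": [0,6,0],"jaw": 0}]}}

```text
clock: 13.35
position: [603.4, 109.2, 68.3]
ee_rot: [-0.195, 0.981, -0.001, 0.003]
contact_force: [0.3, -3.4, 11.9]
gripper_width: -0.1
grasp_force: 6.0
```

```bash
python3 st.py
```

```text
clk 13.35 stand xyz [62.7 31.9 68.3] F stand [-1.  -3.3 11.9] toolx yaw vs -ux 0.0015 tilt [-0.005 -0.002 -1.   ]
```

{"api": "step_arm", "payload": {"motion": [{"dr": [0,0,0],"slide": [0,0.5,0],"jaw": 0},{"dr": [0,0,0],"slide": [0,1,0],"jaw": 0},{"dr": [0,0,0],"slide": [0,1.5,0],"jaw": 0},{"dr": [0,0,0],"slide": [0,2,0],"jaw": 0},{"dr": [0,0,0],"slide": [0,2.5,0],"jaw": 0},{"dr": [0,0,0],"slide": [0,2.5,0],"jaw": 0},{"dr": [0,0,0],"slide": [0,2.5,0],"jaw": 0},{"dr": [0,0,0],"slide": [0,2.5,0],"jaw": 0}]}}

```text
clock: 14.35
position: [602.9, 110.3, 68.4]
ee_rot: [-0.194, 0.981, -0.001, 0.003]
contact_force: [2.3, -8.0, 11.7]
gripper_width: 0.4
grasp_force: 5.6
```

```bash
python3 st.py
```

```text
clk 14.35 stand xyz [62.7 33.  68.4] F stand [-0.9 -8.3 11.7] toolx yaw vs -ux 0.0014 tilt [-0.005 -0.004 -1.   ]
```

{"api": "step_arm", "payload": {"motion": [{"dr": [0,0,0],"slide": [0,0.4,0],"jaw": 0},{"dr": [0,0,0],"slide": [0,0.8,0],"jaw": 0},{"dr": [0,0,0],"slide": [0,1.2,0],"jaw": 0},{"dr": [0,0,0],"slide": [0,1.2,0],"jaw": 0},{"dr": [0,0,0],"slide": [0,1.2,0],"jaw": 0},{"dr": [0,0,0],"slide": [0,1.2,0],"jaw": 0},{"dr": [0,0,0],"slide": [0,1.2,0],"jaw": 0},{"dr": [0,0,0],"slide": [0,1.2,0],"jaw": 0}]}}

```text
clock: 15.35
position: [602.5, 111.4, 68.4]
ee_rot: [-0.194, 0.981, -0.001, 0.003]
contact_force: [1.9, -7.4, 10.5]
gripper_width: -0.2
grasp_force: 5.6
```

Run:
```python
from st import *
st()
for n,(x0,x1,y0,y1) in dict(scene=(225,285,165,225),top=(220,290,160,220)).items():
    a=optics.get_image(n)[y0:y1,x0:x1]
    cv2.imwrite(f"pics/{n}16.png",cv2.resize(a,None,fx=9,fy=9,interpolation=cv2.INTER_CUBIC))
```

```text
clk 15.35 stand xyz [62.7 34.2 68.4] F stand [-1.1 -7.6 10.5] toolx yaw vs -ux 0.0014 tilt [-0.005 -0.004 -1.   ]
```

View pics/scene16.png

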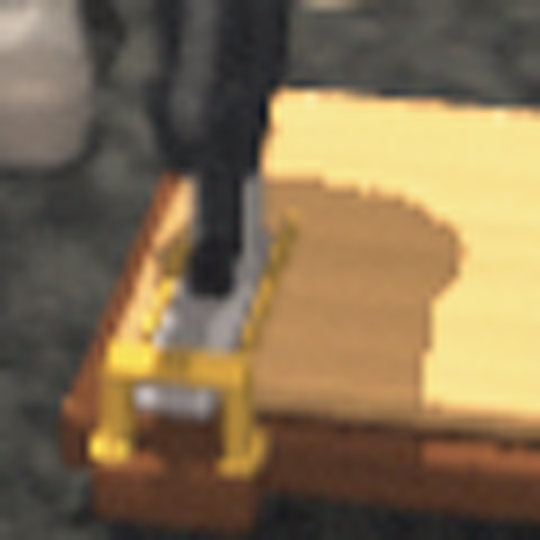

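Run:
```python
from st import *
c=np.array([557.5,55.9]); t=.39; ux=np.array([np.cos(t),np.sin(t)]); uy=np.array([-ux[1],ux[0]])
for nm,(u,v) in dict(bolttopfront=(175,390),boltmid=(175,400),knobfronttop=(213,285),knobfrontbase=(213,297)).items():
    p=((u+.5)/9-.5+225,(v+.5)/9-.5+165)
    for z in (67,85):
        d=ray("scene",p,z)[:2]-c; print(nm,z,np.round([d@ux,d@uy],1))
st()
```

```text
bolttopfront 67 [ 64.5 108.2]
bolttopfront 85 [ 58.9 133.7]
boltmid 67 [ 63.4 113.4]
boltmid 85 [ 57.9 138.7]
knobfronttop 67 [64.6 48.8]
knobfronttop 85 [59.  76.2]
knobfrontbase 67 [63.2 55.6]
knobfrontbase 85 [57.7 82.8]
clk 15.45 stand xyz [62.7 34.2 68.4] F stand [-0.2 -7.5 11.4] toolx yaw vs -ux 0.0013 tilt [-0.005 -0.004 -1.   ]
```

View pics/top16.png

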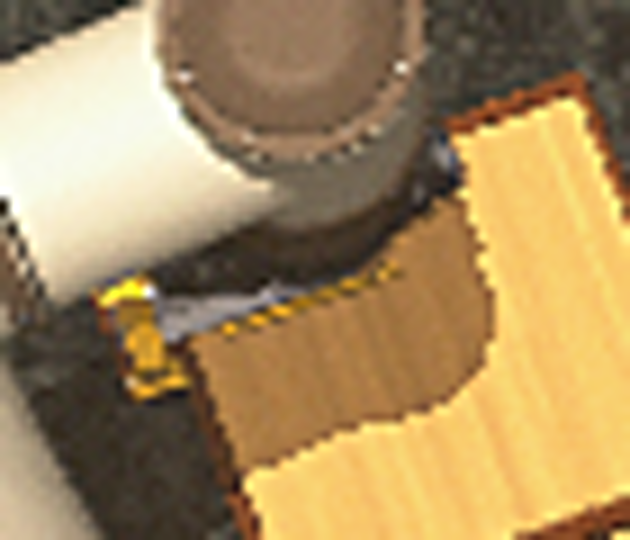

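{"api": "step_arm", "payload": {"motion": [{"dr": [0,0,0],"slide": [0,0,-0.8],"jaw": 0},{"dr": [0,0,0],"slide": [0,0.4,-0.8],"jaw": 0},{"dr": [0,0,0],"slide": [0,0.8,-0.8],"jaw": 0},{"dr": [0,0,0],"slide": [0,1.2,-0.8],"jaw": 0},{"dr": [0,0,0],"slide": [0,1.6,-0.8],"jaw": 0},{"dr": [0,0,0],"slide": [0,2,-0.8],"jaw": 0},{"dr": [0,0,0],"slide": [0,2,-0.8],"jaw": 0},{"dr": [0,0,0],"slide": [0,2,-0.8],"jaw": 0}]}}

```text
clock: 16.45
position: [601.5, 113.5, 68.7]
ee_rot: [-0.194, 0.981, -0.001, 0.002]
contact_force: [2.2, -6.9, 10.1]
gripper_width: -0.1
grasp_force: 4.7
```

```bash
python3 st.py
```

```text
clk 16.45 stand xyz [62.6 36.5 68.7] F stand [-0.6 -7.2 10.1] toolx yaw vs -ux 0.0012 tilt [-0.004 -0.003 -1.   ]
```

{"api": "step_arm", "payload": {"motion": [{"dr": [0,0,0],"slide": [0,0.4,0],"jaw": 0},{"dr": [0,0,0],"slide": [0,0.8,0],"jaw": 0},{"dr": [0,0,0],"slide": [0,1.2,0],"jaw": 0},{"dr": [0,0,0],"slide": [0,1.6,0],"jaw": 0},{"dr": [0,0,0],"slide": [0,2,0],"jaw": 0},{"dr": [0,0,0],"slide": [0,2,0],"jaw": 0},{"dr": [0,0,0],"slide": [0,2,0],"jaw": 0},{"dr": [0,0,0],"slide": [0,2,0],"jaw": 0}]}}

```text
clock: 17.45
position: [601.3, 113.8, 68.9]
ee_rot: [-0.194, 0.981, -0.002, 0.003]
contact_force: [5.6, -11.9, 8.7]
gripper_width: -0.1
grasp_force: 7.7
```

```bash
python3 st.py
```

```text
clk 17.45 stand xyz [62.6 36.9 68.9] F stand [  0.6 -13.1   8.7] toolx yaw vs -ux 0.0011 tilt [-0.004 -0.005 -1.   ]
```

Tip centre at 36.9 mm plus the 14 mm half-thickness puts the knob's rear face at about 52 mm, which is full travel. I ease off, then lift away.

{"api": "step_arm", "payload": {"motion": [{"dr": [0,0,0],"slide": [0,-1.2,0],"jaw": 0},{"dr": [0,0,0],"slide": [0,-2.4,0],"jaw": 0},{"dr": [0,0,0],"slide": [0,-2.5,-1.5],"jaw": 0},{"dr": [0,0,0],"slide": [0,-2.5,-3.5],"jaw": 0},{"dr": [0,0,0],"slide": [0,-5,-8],"jaw": 0},{"dr": [0,0,0],"slide": [0,-6,-30],"jaw": 0},{"dr": [0,0,0],"slide": [0,-6,-70],"jaw": 0},{"dr": [0,0,0],"slide": [0,-6,-120],"jaw": 0}]}}

```text
clock: 18.45
position: [599.0, 111.0, 185.5]
ee_rot: [-0.194, 0.981, -0.0, -0.003]
contact_force: [-0.3, -0.1, 0.8]
gripper_width: -0.1
grasp_force: 0.0
```

{"api": "step_arm", "payload": {"motion": [{"dr": [0,0,0],"slide": [40,-20,-20],"jaw": 0},{"dr": [0,0,0],"slide": [80,-40,-20],"jaw": 0},{"dr": [0,0,0],"slide": [120,-60,-20],"jaw": 0},{"dr": [0,0,0],"slide": [150,-75,-20],"jaw": 0},{"dr": [0,0,0],"slide": [150,-75,-20],"jaw": 0},{"dr": [0,0,0],"slide": [150,-75,-20],"jaw": 0},{"dr": [0,0,0],"slide": [150,-75,-20],"jaw": 0},{"dr": [0,0,0],"slide": [150,-75,-20],"jaw": 0}]}}

```text
clock: 19.45
position: [490.7, -14.6, 206.0]
ee_rot: [-0.194, 0.981, 0.0, -0.0]
contact_force: [-0.2, -0.3, -0.3]
gripper_width: 0.3
grasp_force: 0.0
```

Run:
```python
from st import *
st()
a=optics.get_image("scene")[130:235,215:335]; b=optics.get_image("top")[160:245,220:320]
a=cv2.resize(a,(400,350),interpolation=cv2.INTER_CUBIC); b=cv2.resize(b,(400,350),interpolation=cv2.INTER_CUBIC)
cv2.imwrite("pics/f.png",np.hstack([a,b]))
```

```text
clk 19.45 stand xyz [-88.6 -39.8 206. ] F stand [-0.3 -0.2 -0.3] toolx yaw vs -ux 0.0011 tilt [ 0.001  0.    -1.   ]
```

View pics/f.png

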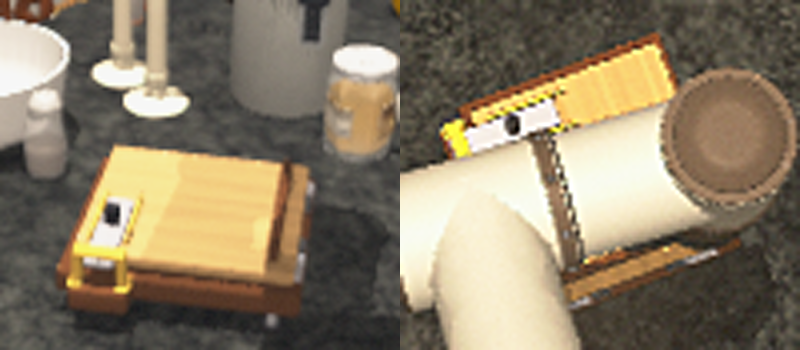

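The board stays flat with the bolt under the keeper and the arm is clear. I check the knob position once, then hand in.

Run:
```python
from st import *
c=np.array([557.5,55.9]); t=.39; ux=np.array([np.cos(t),np.sin(t)]); uy=np.array([-ux[1],ux[0]])
d=ray("top",(220+112.5/4-.5,160+125*85/350-.5),80)[:2]-c; y=d@uy
print("knob stand xy",np.round([d@ux,y],1))
if 53<y<65: print(arm.job_done())
```

```text
knob stand xy [63.6 57.1]
the job is handed in; nothing more can be done
None
```

The board lies flat with the bolt home under the keeper (about 27 of 28 mm by camera, pushed to its end stop). The highest force I read was about 16 N, the arm is clear, and the job was handed in at about 19.5 s with no verdict returned.

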